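# Count to the third bay and push the battery home

## Task

Starting at the red end of the charging rack, run a fingertip lightly along the orange sprung bar over the first and second bays, counting every bay whether full or empty, and rest it for about a second on the bar above the middle of the third. Then, with the fingers and without picking it up or tipping it, push the yellow-banded battery pack along the table until it stands before that third bay and push it in, nose first, fully home against the back. Leave the blue-banded packs and everything else on the table where they are.

Things in the scene. Friction and masses are not known exactly. Their poses are not given: they have to be found in the camera images.
- rack: Fixed charging rack: 8 upright metal dividers (4 mm thick, 70 deep, 60 high) make 7 bays in a row, 40 mm wide, 44 mm pitch. Origin: on the table, middle of the row. +x: from the open mouths (x = -35 mm) to the back plate (inner face x = +35, 60 high). y: along the row, bay centres at -132, -88, -44, 0, 44, 88, 132 mm. No floor: packs slide on the table. Full and empty bays both count.
- keeper: Orange sprung bar along the top of the rack over all seven bays, 329 mm long (y), 22 wide, 8 thick. Origin: middle of its underside, at rack x = +10 mm, y = 0, 72 mm above the table, so its top is at 80 mm. Under a finger it gives up to 12 mm straight down (about 2 N to start, 7 N at the bottom) and springs back.
- red_post: Red block 40 x 26 mm, 66 high, fixed just outside one end of the rack (at rack y = +182 or -182 mm): bays are counted from this end. A grey block of the same size stands at the other end. Origin: centre of its underside.
- pack: Pack to put away: black, yellow band, 95 mm long (x), 28 wide (y), 50 high, 0.2-0.45 kg, loose on the table before the rack, near one end of the row, within 6 degrees of square to it. Origin: centre of its underside. +x: to its half-round grey nose, which goes in first; rear face (x = -47.5) is flat. Fully home, its origin is at rack x = -12.5 mm and its rear sticks out 25 mm from the mouth.
- pack_b: Battery pack of the same size with a blue band, already home, loose, in the second bay on the rack's +y side (rack y = +88 mm); its rear sticks out 25 mm. Origin and axes as for the yellow-banded one.
- pack_c: The same, at rack y = -88 mm.
- tape: Bystander: roll of white paper tape, 90 mm across, 25 mm high, lying flat, before the rack, near the other end of the row from the yellow-banded pack. Origin: on the table at its middle.
- driver: Bystander: screwdriver lying on the table. Origin: on its length, within 100 mm of its middle.
- fitting: Bystander: brass pipe fitting, about 60 mm long, 60 mm high, lying on the table. Origin: on the table at its middle.
- jar: Bystander: closed jar, 60 mm across, 75 mm high. Origin: on the table at its middle.
- alarm: Bystander: round white ceiling sensor, 100 mm across, 36 mm high. Origin: on the table at its middle.
- carton: Bystander: small cardboard box 90 x 60 x 50 mm. Origin: on the table at its middle.
There are look-alikes about, which are no part of the job. Of the things like the red_post, leave any that is green; of the rest the larger one is meant.

How it is judged:
On the way, in this order (a step that is already met when the one before it is completed fails the run):
1. a fingertip touches the orange bar over the first bay from the red end (contact force between the fingers and keeper above 0.4 N and ((y of red_post in the frame of rack above 0 m and y of the grasp point in the frame of rack between 0.114 and 0.15 m) or (y of red_post in the frame of rack below 0 m and y of the grasp point in the frame of rack between -0.15 and -0.114 m))), for 0.1 s.
2. a fingertip touches the bar over the second bay (contact force between the fingers and keeper above 0.4 N and ((y of red_post in the frame of rack above 0 m and y of the grasp point in the frame of rack between 0.07 and 0.106 m) or (y of red_post in the frame of rack below 0 m and y of the grasp point in the frame of rack between -0.106 and -0.07 m))), for 0.1 s.
3. a fingertip rests on the bar over the third bay for half a second (contact force between the fingers and keeper above 0.4 N and ((y of red_post in the frame of rack above 0 m and y of the grasp point in the frame of rack between 0.026 and 0.062 m) or (y of red_post in the frame of rack below 0 m and y of the grasp point in the frame of rack between -0.062 and -0.026 m))), for 0.5 s.
4. the yellow-banded pack is pushed home in the third bay from the red end (((y of red_post in the frame of rack above 0 m and y of pack in the frame of rack between 0.032 and 0.056 m) or (y of red_post in the frame of rack below 0 m and y of pack in the frame of rack between -0.056 and -0.032 m)) and x of pack in the frame of rack above -0.0185 m and angle between the x axis of pack and the x axis of rack, either way round below 0.18 rad and height (world z) of pack below 0.006 m and angle between pack's own z axis and vertical below 0.1 rad), for 0.2 s.
At the end, for the whole second after the job is handed in: The yellow-banded pack stands on the table in the third bay counted from the red post (within 12 mm of the bay's centre line, within 0.18 rad of its direction), nose within 6 mm of the back plate, upright and at rest (all of step 4 and linear speed of pack below 0.02 m/s); the robot touches nothing.
It fails at once if the yellow-banded pack is lifted or tipped (height (world z) of pack above 0.012 m or angle between pack's own z axis and vertical above 0.3 rad).
It fails at once if a blue-banded pack is shifted by more than 12 mm (distance of any of pack_b, pack_c from where it was at the start of the episode above 0.012 m).
It fails at once if the orange bar is pressed with more than 25 N (contact force between the fingers and keeper above 25 N).
It fails at once if another thing on the table is shifted by more than 30 mm (distance of any of tape, driver, fitting, jar, alarm, carton from where it was at the start of the episode above 0.03 m).
It also fails if it takes over 72 s, if anything falls off the work surface, if the arm or the gripper's body presses on something with over 40 N, if the wrist force passes 120 N, or if a joint passes its speed limit or range.

## Robot

A 7-joint arm with a two-finger parallel gripper is mounted at the origin on the work surface. World frame = base frame: x ahead of the robot, y to its left, z up, the work surface at z = 0. Lengths are in m, angles in rad, forces in N, time in s.
With the tool pointing down it reaches from about 0.4 to 0.85 m from the base axis. Payload 4.5 kg.
Tool frame: the origin (TCP) lies between the finger pads; the fingertips stand 14 mm ahead of it and the grasp point (between the pads) lies 5 mm behind it; z points along the fingers, y is the direction in which the jaws open and shut (so a half turn about z gives the same grasp; the last joint's range is limited). The gripper opens to 85 mm and grips with 20 to 120 N. Pads are 22 mm wide; open, the fingers measure 114 mm over their backs; the gripper's body (76 mm by 85 mm) begins 54 mm behind the grasp point. The pads swing forward as they close: fully open they stand 13 mm farther back than shut.
Start: joints at [-1.106, 0.689, -0.195, 1.565, 0.157, 0.902, -0.215], TCP at [0.261, 0.568, 0.245] pointing down, gripper open.
Joint ranges: [-3.01, 3.01], [-0.46, 2.08], [-1.47, 1.51], [0.13, 2.56], [-1, 4.14], [0.04, 2.09], [-2.66, 2.66]. Speed limits (rad/s): [2.57, 2.57, 3.14, 3.14, 3.14, 3.14, 3.14].

## Interface

Orientations are given as [roll, pitch, yaw] about the fixed x, y, z axes, in that order (R = Rz(yaw) Ry(pitch) Rx(roll)).
In Python, from rig import env gives the robot as it stands.
- The arm moves only by the shell command python3 -m crank 'ROWS' [OPENING] [FORCE]. ROWS is JSON, one flat list of numbers, 6 for each row, row after row: the shift along the tool's x, y, z in mm, then the turn, a rotation vector about the tool's x, y, z in rad. A call has 1 to 20 rows; each row shifts and turns the pose as measured when the row begins, along the tool's axes as they then stand; what a row does not reach is not made up. A row lasts 1/12 s, in which the tool goes at most 41.7 mm and 7.16 degrees, less where a joint would pass 70% of its speed; a pose out of reach is approached as far as the arm can. A call with a gripper value outside its range is refused whole. OPENING is the opening, from -1 (shut) to 1 (fully open), so that 0 is half open, set as the call begins (- or left out, the last holds). The fingers move at their own pace and stop on an object; FORCE is the grip in N (left out, the last holds). Time passes only in rows, so rows that do not move let the fingers close. It gives the time, the measured TCP pose, the force and the opening at its end, in the units of the state.
- env.state(): the state, without advancing time (a new reading comes with each control period).
- env.grab_frame(name): name is "scene" or "side" or "wrist"; returns a dict with "img" (400x640x3 uint8, blue, green, red), "fx", "fy", "cx", "cy" (pixels), "D" ([k1, k2, p1, p2, k3] as OpenCV has them; the pictures are not rectified), "R" (3x3) and "t" (3): a world point X has camera coordinates R X + t; the wrist camera has in their place "hand_eye" (4x4, takes a point from camera to tool coordinates, whose origin is the TCP and whose axes are the flange's). Camera axes: x right, y down, z forward; pixel columns grow to the right and rows downward; lengths in m; the calibration is good to about 2 mm. A picture is of the moment at which its call begins: read the wrist's pose just before it. There is no depth.
- env.finish_job(): hands the job in, once; it reports no verdict.
The state is a dict: "time": time; "joint_positions": joint angles; "joint_vel": joint speeds; "joint_torque": joint torques, N m; "tool_pos": TCP position; "tool_rot": TCP orientation; "wrist_force": force on the tool from outside, world axes, zero at the start; "moment": the same for the moment, N m; "grip_width": opening from 0.0 (shut) to 1.0 (fully open).
Only numpy, scipy, OpenCV 4.12 (cv2) and the standard library are available. Lean on these libraries where they do the work, as an engineer would, in place of code of your own. Each camera call takes 0.05 s, during which the arm holds its last target.

## Working session

There is one attempt and no reset: what is moved stays moved. The work goes in short steps, Python scripts to look and compute and a shell command to move; the robot and the scene stay as the last step left them, time stands still between calls to the robot, and variables do not carry over. Pictures are saved under pics/ and viewed, and the job is handed in when it is done.

```bash
ls; mkdir -p pics; python3 - <<'E'
from rig import env
import cv2
s=env.state(); print(s)
for n in ("scene","side","wrist"):
    f=env.grab_frame(n); cv2.imwrite(f"pics/{n}0.png",f["img"])
    print(n,{k:(v if k!='img' else v.shape) for k,v in f.items()})
E
```

```text
pics
{'time': 0.0, 'joint_positions': array([-1.10621954,  0.68999681, -0.19452011,  1.56638373,  0.15729299,
        0.90249045, -0.21511648]), 'joint_vel': array([ 5.25013588e-05, -6.47735094e-04, -1.33290692e-03, -2.11737708e-04,
        9.65765708e-04,  2.12628501e-03, -1.40092373e-03]), 'joint_torque': array([ 1.47597828e-03, -5.39610887e+01, -1.26639068e+00, -1.58540833e+01,
        9.02523519e-03,  9.46307613e-03,  1.11518236e-05]), 'tool_pos': array([0.26075754, 0.5672982 , 0.2444656 ]), 'tool_rot': array([-3.13971029e+00,  1.27040546e-04,  2.71088918e+00]), 'wrist_force': array([-0.59631481, -0.21596155, -0.19664852]), 'moment': array([-0.00632631, -0.04989134, -0.01919132]), 'grip_width': 0.9987820019923049}
scene {'img': (400, 640, 3), 'fx': 401.51213478186406, 'fy': 401.51213478186406, 'cx': 323.51097935239, 'cy': 195.83966468980125, 'D': array([-0.05478749,  0.        ,  0.        ,  0.        ,  0.        ]), 'R': array([[-0.48799716,  0.87269014,  0.01645266],
       [ 0.61556676,  0.3574584 , -0.70235394],
       [-0.6188185 , -0.33261902, -0.71163773]]), 't': array([
[... 301 characters left out ...]
    [-0.47568879, -0.63145908, -0.61235578],
       [ 0.37992764,  0.48037953, -0.79050016]]), 't': array([-0.46357874,  0.30063917,  0.8493581 ])}
wrist {'img': (400, 640, 3), 'fx': 305.0556912834873, 'fy': 305.0556912834873, 'cx': 317.87707511957444, 'cy': 197.5281205274133, 'D': array([0.0180427, 0.       , 0.       , 0.       , 0.       ]), 'hand_eye': array([[-4.01839688e-04, -9.53705632e-01, -3.00741427e-01,
         7.68593461e-02],
       [ 9.99999805e-01, -5.27254530e-04,  3.35856643e-04,
        -3.02160273e-04],
       [-4.78875651e-04, -3.00741233e-01,  9.53705658e-01,
        -1.29030820e-01],
       [ 0.00000000e+00,  0.00000000e+00,  0.00000000e+00,
         1.00000000e+00]])}
```

View pics/scene0.png

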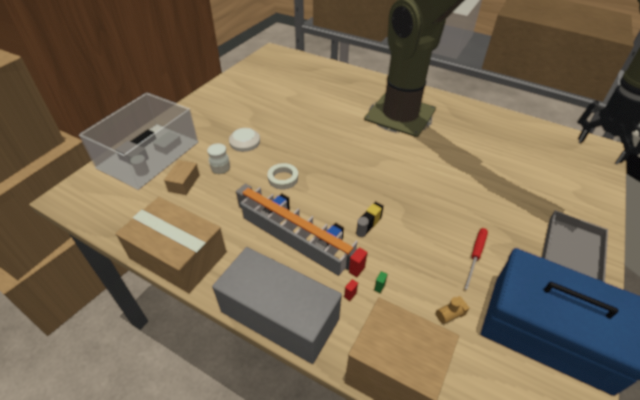

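View pics/side0.png

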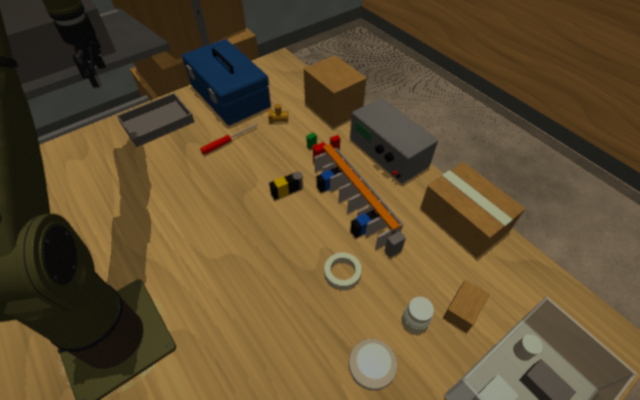

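View pics/wrist0.png

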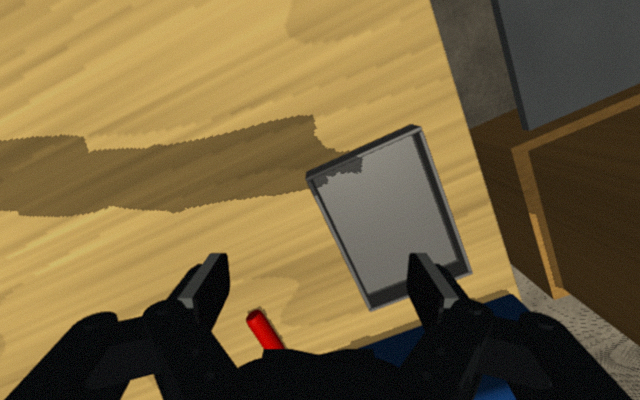

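Scene picture: the orange bar runs (243,193)–(350,248). Red-post candidates are a larger red block at (357,261), a small red one at (351,290) and a green one at (381,282). The larger red one, adjacent to the rack end, fits. I'll enlarge to confirm.

```bash
cat > h.py <<'E'
import numpy as np, cv2
from scipy.spatial.transform import Rotation as Ro
def cam(f,s=None):
    K=np.array([[f["fx"],0,f["cx"]],[0,f["fy"],f["cy"]],[0,0,1]])
    if "R" in f: R=np.array(f["R"]);t=np.array(f["t"])
    else:
        T=np.eye(4);T[:3,:3]=Ro.from_euler('xyz',s["tool_rot"]).as_matrix();T[:3,3]=s["tool_pos"]
        M=np.linalg.inv(T@f["hand_eye"]);R=M[:3,:3];t=M[:3,3]
    return K,np.array(f["D"]),R,t
def ray(c,uv):
    K,D,R,t=c
    n=cv2.undistortPoints(np.array(uv,float).reshape(-1,1,2),K,D).reshape(-1,2)
    d=np.c_[n,np.ones(len(n))]@R
    return -R.T@t,d
def onz(c,uv,z):
    o,d=ray(c,uv); return o+d*((z-o[2])/d[:,2])[:,None]
def proj(c,X):
    K,D,R,t=c
    return cv2.projectPoints(np.array(X,float).reshape(-1,3),cv2.Rodrigues(R)[0],t,K,D)[0].reshape(-1,2)
def mask(img,lo,hi):
    return cv2.inRange(cv2.cvtColor(img,cv2.COLOR_BGR2HSV),lo,hi)
E
python3 - <<'E'
import cv2
a=cv2.imread('pics/scene0.png')[170:310,220:400]
cv2.imwrite('pics/sc_crop.png',cv2.resize(a,None,fx=4.2,fy=4.2,interpolation=cv2.INTER_CUBIC))
a=cv2.imread('pics/side0.png')[120:260,250:430]
cv2.imwrite('pics/sd_crop.png',cv2.resize(a,None,fx=4.2,fy=4.2,interpolation=cv2.INTER_CUBIC))
from h import *
for n in('scene','side'):
    im=cv2.imread(f'pics/{n}0.png')
    for nm,lo,hi in (('orange',(6,150,120),(17,255,255)),('yellow',(22,170,100),(32,255,255)),('blue',(108,150,60),(125,255,255)),('red',(0,180,90),(4,255,255)),('green',(50,120,40),(85,255,255))):
        m=mask(im,lo,hi); k,l,st,c=cv2.connectedComponentsWithStats(m)
        print(n,nm,[(st[i].tolist(),c[i].round(1).tolist()) for i in range(1,k) if st[i][4]>25])
E
```

```text
scene orange [([244, 189, 109, 65, 945], [298.6, 221.1])]
scene yellow [([375, 210, 6, 13, 29], [377.2, 215.9])]
scene blue [([275, 197, 10, 6, 40], [279.6, 199.2]), ([329, 226, 12, 9, 63], [334.5, 229.8])]
scene red [([473, 229, 14, 29, 211], [479.5, 242.6]), ([350, 249, 16, 27, 292], [357.3, 261.6]), ([345, 281, 12, 19, 144], [350.5, 289.6])]
scene green [([375, 273, 11, 18, 117], [380.2, 281.6])]
side orange [([229, 30, 23, 13, 99], [240.4, 36.6]), ([305, 56, 60, 36, 998], [334.9, 73.1]), ([199, 133, 32, 19, 86], [214.1, 140.4]), ([317, 133, 83, 96, 878], [358.9, 182.5]), ([452, 163, 72, 54, 961], [488.3, 189.8]), ([428, 176, 75, 60, 1143], [465.6, 205.7]), ([449, 281, 40, 43, 819], [468.4, 301.7])]
side yellow [([274, 177, 13, 10, 96], [280.1, 181.5])]
side blue [([356, 214, 15, 12, 30], [363.0, 218.7])]
side red [([202, 136, 28, 16, 150], [215.4, 143.6]), ([331, 136, 8, 5, 29], [334.6, 138.3]), ([313, 143, 11, 9, 61], [318.1, 147.1])]
side green [([307, 133, 9, 15, 72], [311.2, 138.4])]
```

View pics/sc_crop.png

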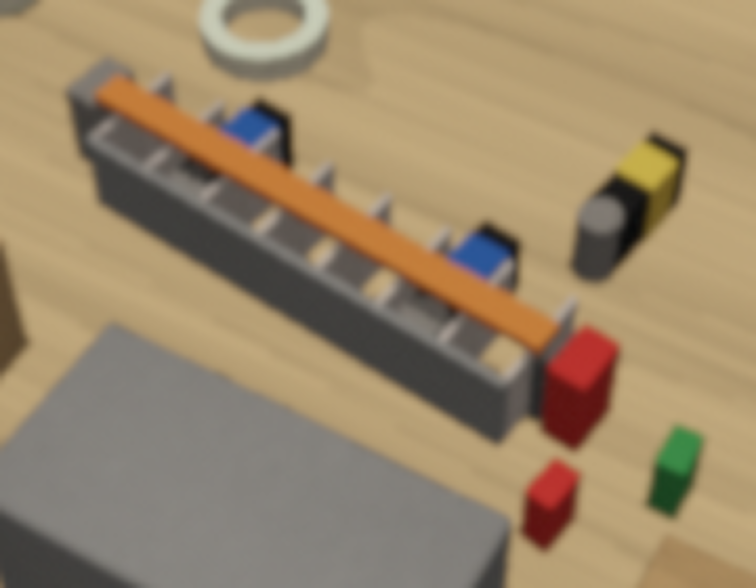

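View pics/sd_crop.png

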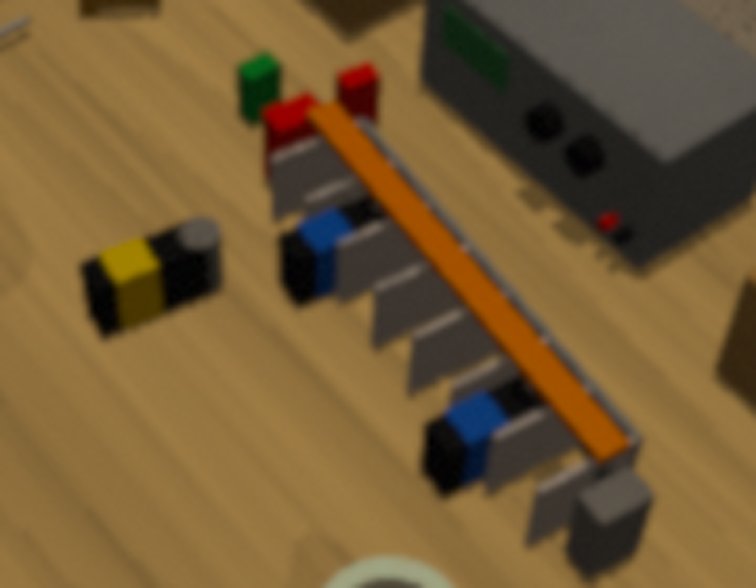

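The larger red block abuts the rack at its right end in the scene view, so it's the red post. Bay 1 is empty, bay 2 has a blue pack, bay 3 is empty. Next I'll measure.

```bash
python3 - <<'E'
from h import *
from rig import env
C={n:cam(env.grab_frame(n)) for n in('scene','side')}
def full(n,p):
    o=np.array({'scene':(220,170),'side':(250,120)}[n]); return (np.array(p)+.5)/4.2-.5+o
P={'scene':[(106,86),(553,336)],'side':[(616,450),(320,107)]}
for n in P:
    X=onz(C[n],full(n,P[n]),.08); print(n,'bar ends',X.round(4).tolist(),np.linalg.norm(X[1]-X[0]),'mid',X.mean(0).round(4), 'dir',np.degrees(np.arctan2(*(X[0]-X[1])[[1,0]])))
    m=mask(cv2.imread(f'pics/{n}0.png'),(8,150,110),(17,255,255))
    k,l,st,c=cv2.connectedComponentsWithStats(m)
    i=[i for i in range(1,k) if abs(c[i]-np.array({'scene':(298.6,221.1),'side':(359,182.5)}[n])).max()<8][0]
    v,u=np.nonzero(l==i); X=onz(C[n],np.c_[u,v],.08)[:,:2]; r=cv2.minAreaRect(X.astype(np.float32)*1000); print(r)
# red post top: scene crop corners; pack tops
print('red top',onz(C['scene'],full('scene',[(580,355)]),.066), onz(C['side'],full('side',[(290,115)]),.066))
pk={'scene':[(632,150),(684,152),(655,135),(603,215),(655,180)],'side':[(83,265),(103,293),(200,235),(130,260)]}
# yellow band top quad and nose centre
for n,y,nose,rear in (('scene',[(645,140),(683,160),(660,193),(618,172)],(603,216),[(657,135),(686,152)]),('side',[(100,252),(147,238),(162,268),(115,287)],(200,233),[(82,265),(103,294)])):
    a=onz(C[n],full(n,y),.05);b=onz(C[n],full(n,[nose]),.05);r=onz(C[n],full(n,rear),.05)
    print(n,'yellow',a[:,:2].round(4).tolist(),a.mean(0).round(4),'nose',b.round(4),'rear',r.round(4).tolist())
for n,uv in(('scene',[(283,175)]),('side',[(343,268)])):
    print('tape',onz(C[n],uv,.025))
E
```

```text
scene bar ends [[0.6543, -0.1879, 0.08], [0.6884, 0.1392, 0.08]] 0.3289247077523352 mid [ 0.6714 -0.0244  0.08  ] dir -95.94291114775646
((672.4346923828125, -23.90362548828125), (326.67510986328125, 26.320035934448242), 83.70475769042969)
side bar ends [[0.6551, -0.1895, 0.08], [0.6903, 0.1357, 0.08]] 0.327155505112178 mid [ 0.6727 -0.0269  0.08  ] dir -96.18065845408536
((696.7023315429688, -15.445068359375), (354.6922607421875, 79.2317886352539), 85.46504211425781)
red top [[0.68271689 0.154012   0.066     ]] [[0.6779737  0.15326938 0.066     ]]
scene yellow [[0.5005, 0.1128], [0.5043, 0.1405], [0.5369, 0.1393], [0.534, 0.1096]] [0.5189 0.1255 0.05  ] nose [[0.5713 0.1169 0.05  ]] rear [[0.4926, 0.1176, 0.05], [0.497, 0.1394, 0.05]]
side yellow [[0.5122, 0.1392], [0.5435, 0.1309], [0.5368, 0.1036], [0.5037, 0.1084]] [0.524  0.1205 0.05  ] nose [[0.5739 0.1136 0.05  ]] rear [[0.4968, 0.1368, 0.05], [0.4944, 0.1081, 0.05]]
tape [[ 0.50653465 -0.16963573  0.025     ]]
tape [[ 0.50260789 -0.17696358  0.025     ]]
```

```bash
python3 - <<'E'
from h import *
from rig import env
C=cam(env.grab_frame('scene'))
print('toolbox left bottom/top, fitting, driver ends, cardboard top',onz(C,[(487,328)],0)[0].round(3),onz(C,[(508,255)],.15)[0].round(3),onz(C,[(453,310)],.03)[0].round(3),onz(C,[(482,232),(466,288)],.01).round(3).tolist(),onz(C,[(385,305)],.15)[0].round(3))
s=env.state();R=Ro.from_euler('xyz',s['tool_rot']).as_matrix()
g=np.array([.686,.106,.15]); print('tool delta mm',(R.T@(g-s['tool_pos'])*1000).round(1)); 
rv=(Ro.from_matrix(R).inv()*Ro.from_euler('xyz',[np.pi,0,np.pi-.106])).as_rotvec(); print(rv)
yh=np.array([.106,.994]);xh=np.array([.994,-.106]);o=np.array([.6621,-.0243])
for n,p in(('pack',(.5415,.119)),('tape',(.505,-.173))): d=np.array(p)-o; print(n,d@xh,d@yh)
for y in(.132,.088,.044): print(y,o+.01*xh+y*yh)
E
```

```text
toolbox left bottom/top, fitting, driver ends, cardboard top [0.676 0.473 0.   ] [0.589 0.45  0.15 ] [0.69  0.392 0.03 ] [[0.416, 0.395, 0.01], [0.606, 0.403, 0.01]] [0.821 0.27  0.15 ]
tool delta mm [-579.  -242.    95.2]
[-5.58357211e-04 -6.61072114e-05 -3.24787059e-01]
pack -0.13506620000000003 0.12965659999999998
tape -0.14039520000000003 -0.1644604
0.132 [0.686032 0.105848]
0.088 [0.681368 0.062112]
0.044 [0.676704 0.018376]
```

```bash
python3 -m crank '[-32,-13.5,0,0,0,0, -32,-13.5,0,0,0,0, -32,-13.5,0,0,0,0, -32,-13.5,0,0,0,0, -32,-13.5,0,0,0,0, -32,-13.5,0,0,0,0, -32,-13.5,0,0,0,0, -32,-13.5,0,0,0,0, -32,-13.5,0,0,0,0, 0,0,0,0,0,-0.08, 0,0,0,0,0,-0.08, 0,0,0,0,0,-0.08, 0,0,0,0,0,-0.08, 0,0,0,0,0,0]' -1 20
```

```text
time: 1.47
tool_pos: [0.4823, 0.3261, 0.2415]
tool_rot: [-3.141, -0.001, 3.045]
wrist_force: [-0.0, -0.3, -0.5]
grip_width: -0.002
```

```bash
cat > d.py <<'E'
import sys
from h import *
from rig import env
s=env.state();R=Ro.from_euler('xyz',s['tool_rot']).as_matrix()
o=np.array([.6621,-.0243,0]);Q=Ro.from_euler('z',-.106).as_matrix()
np.set_printoptions(suppress=True)
print('t',s['time'],'world',s['tool_pos'].round(4),'rot',s['tool_rot'].round(3),'rack mm',(Q.T@(s['tool_pos']-o)*1000).round(1),'F',s['wrist_force'].round(2),'grip',round(s['grip_width'],3))
if len(sys.argv)>3:
    g=o+Q@np.array([float(a) for a in sys.argv[1:4]])/1000
    yaw=float(sys.argv[4]) if len(sys.argv)>4 else 0
    print('tool delta',(R.T@(g-s['tool_pos'])*1000).round(1),'turn',(Ro.from_matrix(R).inv()*Ro.from_euler('xyz',[np.pi,0,np.pi-.106+yaw])).as_rotvec().round(3))
E
python3 d.py 10 140 160
```

```text
t 1.4667 world [0.4823 0.3261 0.2415] rot [-3.141 -0.001  3.045] rack mm [-215.9  329.4  241.5] F [-0.03 -0.28 -0.46] grip -0.002
tool delta [-224.1 -191.6   81.3] turn [-0.    -0.001  0.01 ]
```

```bash
python3 -m crank '[-28,-24,5,0,0,0, -28,-24,5,0,0,0, -28,-24,5,0,0,0, -28,-24,5,0,0,0, -28,-24,5,0,0,0, -28,-24,5,0,0,0, -28,-24,5,0,0,0, -28,-24,5,0,0,0, 0,0,20,0,0,0, 0,0,20,0,0,0, 0,0,0,0,0,0]'; python3 d.py 10 140 110
python3 - <<'E'
from rig import env
from h import *
s=env.state();f=env.grab_frame('wrist');cv2.imwrite('pics/w1.png',f['img'])
g=env.grab_frame('scene');a=g['img'][150:310,200:420];cv2.imwrite('pics/s1.png',cv2.resize(a,None,fx=3.6,fy=3.6,interpolation=cv2.INTER_CUBIC))
E
```

```text
time: 2.38
tool_pos: [0.6956, 0.1071, 0.1569]
tool_rot: [3.138, 0.002, 3.028]
wrist_force: [-0.2, -0.3, -1.1]
grip_width: 0.001
t 2.3833 world [0.6956 0.1071 0.1569] rot [3.138 0.002 3.028] rack mm [ 19.4 134.2 156.9] F [-0.18 -0.26 -1.08] grip 0.001
tool delta [ 9.6  5.6 46.9] turn [ 0.003  0.002 -0.008]
```

View pics/w1.png

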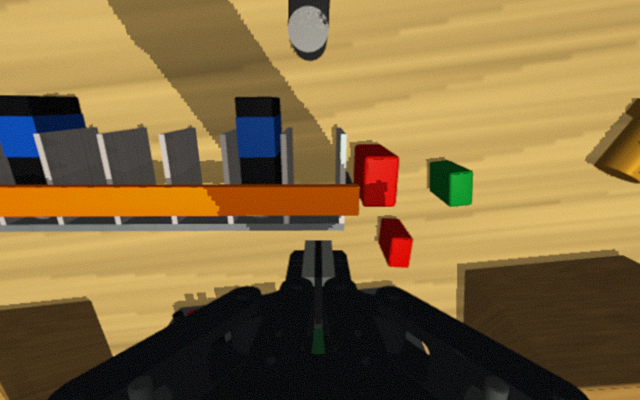

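View pics/s1.png

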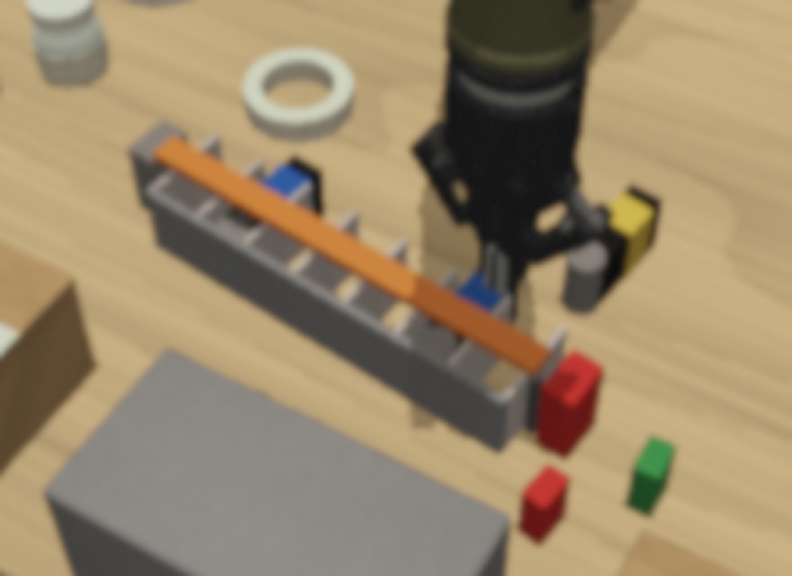

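Wrist view: bar end at (359,185)–(359,215), bar horizontal in the picture, so the yaw matches. I'll refine the rack pose from this closer view.

```bash
python3 - <<'E'
from h import *
from rig import env
s=env.state();f=env.grab_frame('wrist');c=cam(f,s);im=f['img']
m=mask(im,(6,160,120),(17,255,255));k,l,st,cc=cv2.connectedComponentsWithStats(m)
i=1+np.argmax([st[j][4]*(abs(cc[j][1]-200)<15) for j in range(1,k)]);print(st[i])
o=np.array([.6621,-.0243,0]);Q=Ro.from_euler('z',-.106).as_matrix()
pts=[]
for u in range(10,340,10):
    v=np.nonzero(l[:,u]==i)[0]; pts.append((u,v.min()-.5)); pts.append((u,v.max()+.5))
X=(onz(c,pts,.08)-o)@Q*1000
a=np.polyfit(X[::2,1],X[::2,0],1);b=np.polyfit(X[1::2,1],X[1::2,0],1)
print('mouth-side edge x(y)=',a,' back edge',b,'expect -1, 21 slope0')
e=[(np.nonzero(l[v]==i)[0].max()+.5,v) for v in range(190,212,3)]
print('end y',((onz(c,e,.08)-o)@Q*1000)[:,1].round(1),'expect 164.5')
# pack b: blue
m=mask(im,(105,150,40),(125,255,255));v,u=np.nonzero(m&(np.arange(640)>200)[None]*255)
w=(v>110)&(v<145)
print('blue u range',u.min(),u.max()); print(((onz(c,[(236,125),(281,125)],.05)-o)@Q*1000).round(1))
# red post top corners
print(((onz(c,[(355,147),(391,147),(398,176),(362,180)],.066)-o)@Q*1000).round(1))
E
grep -n "" /dev/null
```

```text
[   0  183  355   31 8110]
mouth-side edge x(y)= [ 0.0094761  -2.02703705]  back edge [5.01524677e-03 2.03508047e+01] expect -1, 21 slope0
end y [163.7 163.8 163.1 163.2 163.3 163.3 163.4 163.5] expect 164.5
blue u range 233 277
[[-39.1  75.6  50. ]
 [-38.9 109.8  50. ]]
[[-24.3 164.9  66. ]
 [-24.1 191.1  66. ]
 [ -2.3 197.9  66. ]
 [  0.6 171.   66. ]]
```

```bash
python3 -m crank '[5,2,13,0,0,0, 5,2,13,0,0,0, 0,0,13,0,0,0, 0,0,10,0,0,0, 0,0,0,0,0,0, 0,0,0,0,0,0]'; python3 d.py 10 138 94
```

```text
time: 3.03
tool_pos: [0.6914, 0.1252, 0.1201]
tool_rot: [3.125, 0.021, 3.037]
wrist_force: [0.1, 0.1, 0.2]
grip_width: 0.001
t 3.0333 world [0.6914 0.1252 0.1201] rot [3.125 0.021 3.037] rack mm [ 13.3 151.8 120.1] F [0.08 0.11 0.15] grip 0.001
tool delta [  3.9 -14.2  25.8] turn [0.017 0.021 0.002]
```

```bash
python3 -m crank '[0,0,0,0,0,0, 0,0,0,0,0,0]'; python3 d.py 10 138 94; python3 -c "
from rig import env
print(env.state()['joint_positions'].round(3),env.state()['joint_vel'].round(3))"
```

```text
time: 3.2
tool_pos: [0.6922, 0.1257, 0.1212]
tool_rot: [3.124, 0.022, 3.037]
wrist_force: [-0.3, -0.5, -0.2]
grip_width: -0.006
t 3.2 world [0.6922 0.1257 0.1212] rot [3.124 0.022 3.037] rack mm [ 14.  152.3 121.2] F [-0.32 -0.53 -0.22] grip -0.006
tool delta [  4.6 -14.8  26.8] turn [0.018 0.022 0.002]
[-0.087  0.94  -0.316  1.423  0.344  0.805  0.953] [ 0.    -0.004  0.001 -0.009 -0.     0.005  0.001]
```

```bash
python3 -m crank '[2,-5,4,0.006,0.007,0, 2,-5,4,0.006,0.007,0, 0,-5,4,0.006,0.007,0, 0,0,0,0,0,0]'; python3 d.py 10 138 94
```

```text
time: 3.53
tool_pos: [0.6876, 0.1093, 0.1096]
tool_rot: [-3.14, 0.002, 3.036]
wrist_force: [0.3, -0.9, -0.8]
grip_width: -0.003
t 3.5333 world [0.6876 0.1093 0.1096] rot [-3.14   0.002  3.036] rack mm [ 11.2 135.6 109.6] F [ 0.29 -0.94 -0.8 ] grip -0.003
tool delta [ 1.3  2.5 15.6] turn [-0.002  0.002  0.001]
```

```bash
python3 -m crank '[0,0,4,0,0,0, 0,0,4,0,0,0, 0,0,3,0,0,0, 0,0,0,0,0,0]'; python3 d.py 10 135 92
```

```text
time: 3.87
tool_pos: [0.6876, 0.1081, 0.0969]
tool_rot: [-3.139, 0.002, 3.035]
wrist_force: [-0.5, 0.2, 0.2]
grip_width: -0.0
t 3.8667 world [0.6876 0.1081 0.0969] rot [-3.139  0.002  3.035] rack mm [ 11.4 134.4  96.9] F [-0.54  0.21  0.17] grip -0.0
tool delta [1.4 0.6 4.9] turn [-0.003  0.002 -0.001]
```

```bash
python3 -m crank '[0,0,2,0,0,0, 0,0,1.5,0,0,0, 0,0,1,0,0,0]'; python3 d.py 10 135 90
```

```text
time: 4.12
tool_pos: [0.6877, 0.1084, 0.0922]
tool_rot: [-3.139, 0.002, 3.035]
wrist_force: [-0.7, -0.5, 2.8]
grip_width: -0.003
t 4.1167 world [0.6877 0.1084 0.0922] rot [-3.139  0.002  3.035] rack mm [ 11.4 134.6  92.2] F [-0.75 -0.53  2.81] grip -0.003
tool delta [1.4 0.4 2.2] turn [-0.003  0.002 -0.001]
```

```bash
python3 -m crank '[0,0,1,0,0,0, 0,0,0.5,0,0,0, 0,-5,0.3,0,0,0, 0,-5,0.3,0,0,0, 0,-5,0.3,0,0,0, 0,-5,0.3,0,0,0, 0,-5,0.3,0,0,0]'; python3 d.py 10 88 90
```

```text
time: 4.7
tool_pos: [0.687, 0.0877, 0.0917]
tool_rot: [3.135, 0.007, 3.039]
wrist_force: [0.3, 1.7, 3.1]
grip_width: 0.002
t 4.7 world [0.687  0.0877 0.0917] rot [3.135 0.007 3.039] rack mm [ 12.9 114.   91.7] F [0.28 1.7  3.09] grip 0.002
tool delta [  3.  -26.    1.5] turn [0.006 0.007 0.003]
```

```bash
python3 -m crank '[0.5,-5,0.5,0,0.001,0, 0.5,-5,0.5,0,0.001,0, 0.5,-5,0.5,0,0.001,0, 0.5,-5,0.5,0,0.001,0, 0.5,-5,0.5,0,0.001,0, 0.5,-5,0.5,0,0.001,0, 0,0,0.3,0,0,0]'; python3 d.py 10 44 90
```

```text
time: 5.28
tool_pos: [0.6815, 0.0536, 0.0888]
tool_rot: [3.134, 0.003, 3.036]
wrist_force: [-0.0, 0.9, 3.7]
grip_width: -0.004
t 5.2833 world [0.6815 0.0536 0.0888] rot [3.134 0.003 3.036] rack mm [11.  79.6 88.8] F [-0.02  0.87  3.65] grip -0.004
tool delta [  1.  -35.5  -1.5] turn [0.008 0.003 0.001]
```

Bay 2 is touched at y≈80–106 with 3.7 N. On to bay 3.

```bash
python3 -m crank '[0.2,-5,0,0.001,0,0, 0.2,-5,0,0.001,0,0, 0.2,-5,0,0.001,0,0, 0.2,-5,0,0.001,0,0, 0.2,-5,0,0.001,0,0, 0.2,-5,0,0.001,0,0, 0,-2,0.2,0,0,0]'; python3 d.py 10 44 90
```

```text
time: 5.87
tool_pos: [0.6766, 0.0206, 0.0887]
tool_rot: [3.139, 0.004, 3.038]
wrist_force: [0.8, 2.6, 4.1]
grip_width: -0.0
t 5.8667 world [0.6766 0.0206 0.0887] rot [3.139 0.004 3.038] rack mm [ 9.7 46.2 88.7] F [0.8  2.58 4.12] grip -0.0
tool delta [-0.3 -2.2 -1.3] turn [0.003 0.004 0.002]
```

```bash
python3 -m crank '[0,-1,0,0,0,0, 0,-1,0,0,0,0, 0,0,0.1,0,0,0, 0,0,0.1,0,0,0, 0,0,0.1,0,0,0, 0,0,0.1,0,0,0, 0,0,0.1,0,0,0, 0,0,0.1,0,0,0, 0,0,0.1,0,0,0, 0,0,0.1,0,0,0, 0,0,0.1,0,0,0, 0,0,0.1,0,0,0]'; python3 d.py 10 44 90
```

```text
time: 6.87
tool_pos: [0.6762, 0.0172, 0.0876]
tool_rot: [3.14, 0.004, 3.038]
wrist_force: [-0.5, 1.1, 3.5]
grip_width: -0.0
t 6.8667 world [0.6762 0.0172 0.0876] rot [3.14  0.004 3.038] rack mm [ 9.6 42.8 87.6] F [-0.49  1.11  3.46] grip -0.0
tool delta [-0.4  1.2 -2.4] turn [0.001 0.004 0.002]
```

```bash
python3 - <<'E'
from rig import env
import cv2
g=env.grab_frame('side')['img'][100:260,230:430];cv2.imwrite('pics/sd2.png',cv2.resize(g,None,fx=3.7,fy=3.7,interpolation=cv2.INTER_CUBIC))
E
```

```text
(no output)
```

View pics/sd2.png

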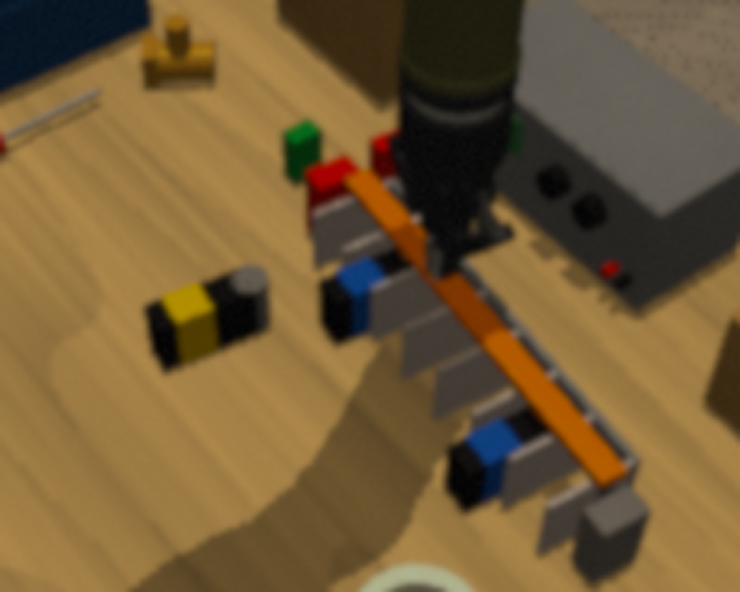

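Side view: the fingertip rests on the bar just past the blue pack's bay, over the third. Contact was ~3.5 N for over 1 s. Lift and go above the pack.

```bash
python3 -m crank '[0,0,-15,0,0,0, 0,0,-20,0,0,0, 0,0,-20,0,0,0, 0,0,-20,0,0,0, 15,10,-10,0,0,0, 20,14,0,0,0,0, 20,14,0,0,0,0, 20,14,0,0,0,0, 20,14,0,0,0,0, 10,10,0,0,0,0, 0,0,0,0,0,0, 0,0,0,0,0,0]' 0.4; python3 d.py -135 130 170
python3 - <<'E'
from rig import env
from h import *
s=env.state();f=env.grab_frame('wrist');cv2.imwrite('pics/w3.png',f['img']);print(s['tool_pos'],s['tool_rot'])
E
```

```text
time: 7.92
tool_pos: [0.5672, 0.0877, 0.1652]
tool_rot: [-3.114, -0.019, 3.025]
wrist_force: [0.1, -1.5, 0.4]
grip_width: 0.703
t 7.9167 world [0.5672 0.0877 0.1652] rot [-3.114 -0.019  3.025] rack mm [-106.2  101.4  165.2] F [ 0.1  -1.47  0.43] grip 0.703
tool delta [29.2 28.2 -5.1] turn [-0.028 -0.02  -0.011]
[0.56723605 0.08772922 0.16516022] [-3.11389266 -0.01944173  3.02474817]
```

View pics/w3.png

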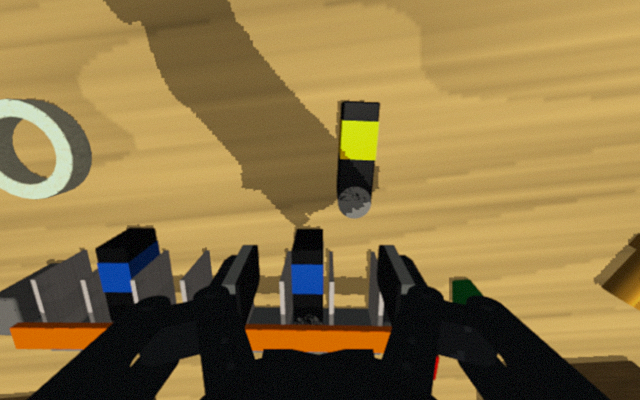

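Wrist view: yellow pack with rear top edge (341,102)–(380,103), band rows 121–160, grey nose centre (355,202). Blue pack in bay 2 at (308,270).

```bash
python3 - <<'E'
from h import *
from rig import env
s=env.state();f=env.grab_frame('wrist');c=cam(f,s);im=f['img']
o=np.array([.6621,-.0243,0]);Q=Ro.from_euler('z',-.106).as_matrix()
F=lambda p,z:((onz(c,p,z)-o)@Q*1000).round(1)[:,:2].tolist()
m=mask(im,(22,150,90),(33,255,255));m[:,:330]=0;m[:100]=0;m[170:]=0;m[:,390:]=0
ct=max(cv2.findContours(m,0,2)[0],key=cv2.contourArea);r=cv2.minAreaRect((onz(c,ct[:,0],.05)[:,:2]-o[:2]).astype(np.float32)@Q[:2,:2].astype(np.float32)*1000);print('band rack',r)
print('rear',F([(341,102),(380,103)],.05),'nosec',F([(355,202)],.05),'tip',F([(354,217)],.05))
print('packb rear top',F([(294,229),(322,229)],.05))
E
```

```text
band rack ((-155.5377197265625, 130.7517852783203), (30.043212890625, 30.9621524810791), 86.9059066772461)
rear [[-184.5, 116.6], [-183.4, 146.4]] nosec [[-104.3, 129.2]] tip [[-90.9, 128.7]]
packb rear top [[-79.9, 77.1], [-79.9, 101.3]]
```

```bash
python3 -m crank '[8,8,0,-0.01,-0.01,-0.005, 8,8,0,-0.01,-0.01,-0.005, 8,6,0,-0.008,0,0, 6,4,0,0,0,0, 0,0,0,0,0,0, 0,0,0,0,0,0]' 0.4; python3 d.py -137 130 30
```

```text
time: 8.52
tool_pos: [0.5456, 0.1097, 0.1634]
tool_rot: [-3.139, 0.005, 3.021]
wrist_force: [0.4, 1.0, 0.2]
grip_width: 0.701
t 8.5167 world [0.5456 0.1097 0.1634] rot [-3.139  0.005  3.021] rack mm [-130.1  120.9  163.4] F [0.42 1.   0.16] grip 0.701
tool delta [  7.8   9.3 133.4] turn [-0.002  0.005 -0.014]
```

```bash
python3 -m crank '[4,5,10,0,0.002,-0.007, 4,4,12,0,0.002,-0.007, 0,0,12,0,0,0, 0,0,12,0,0,0, 0,0,12,0,0,0, 0,0,8,0,0,0, 0,0,0,0,0,0, 0,0,0,0,0,0]' 0.4; python3 d.py -137 130 30
```

```text
time: 9.18
tool_pos: [0.5412, 0.1194, 0.0911]
tool_rot: [-3.139, 0.003, 3.034]
wrist_force: [-0.1, -0.1, 1.1]
grip_width: 0.699
t 9.1833 world [0.5412 0.1194 0.0911] rot [-3.139  0.003  3.034] rack mm [-135.4  130.1   91.1] F [-0.09 -0.14  1.14] grip 0.699
tool delta [ 1.8  0.  61. ] turn [-0.003  0.003 -0.001]
```

```bash
python3 - <<'E'
from rig import env
import cv2
cv2.imwrite('pics/w4.png',env.grab_frame('wrist')['img'])
E
```

```text
(no output)
```

View pics/w4.png

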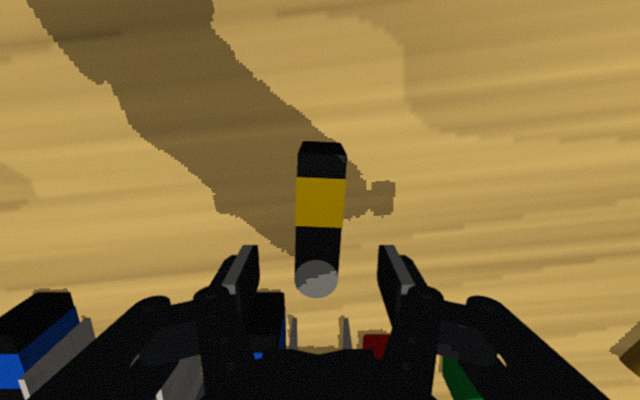

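The pack at (320,220) sits clearly between the open pads at (245,270) and (390,270). Descending to straddle it.

```bash
python3 -m crank '[0.5,0,10,0,0,0, 0.5,0,10,0,0,0, 0.5,0,10,0,0,0, 0,0,10,0,0,0, 0,0,10,0,0,0, 0,0,6,0,0,0, 0,0,0,0,0,0]' 0.4; python3 d.py -137 130 30
```

```text
time: 9.82
tool_pos: [0.5412, 0.1197, 0.0306]
tool_rot: [-3.14, 0.006, 3.034]
wrist_force: [0.5, 0.6, -0.7]
grip_width: 0.7
t 9.8167 world [0.5412 0.1197 0.0306] rot [-3.14   0.006  3.034] rack mm [-135.5  130.4   30.6] F [ 0.48  0.64 -0.74] grip 0.7
tool delta [ 1.5 -0.4  0.6] turn [-0.001  0.006 -0.002]
```

```bash
python3 -m crank '[0,0,0,0,0,0, 0,0,0,0,0,0, 0,0,0,0,0,0, 0,0,0,0,0,0, 0,0,0,0,0,0]' -0.2; python3 -m crank '[0,-3,0,0,0,0, 0,-3,0,0,0,0, 0,-3,0,0,0,0, 0,-4,0,0,0,0, 0,-4,0,0,0,0, 0,-4,0,0,0,0]'; python3 d.py -137 41 30
```

```text
time: 10.23
tool_pos: [0.5414, 0.1199, 0.0306]
tool_rot: [-3.141, 0.006, 3.034]
wrist_force: [0.5, 0.0, -0.0]
grip_width: 0.402
time: 10.73
tool_pos: [0.5408, 0.1036, 0.0324]
tool_rot: [3.133, 0.012, 3.038]
wrist_force: [0.3, 2.4, 0.5]
grip_width: 0.399
t 10.7333 world [0.5408 0.1036 0.0324] rot [3.133 0.012 3.038] rack mm [-134.1  114.3   32.4] F [0.32 2.39 0.47] grip 0.399
tool delta [  3.1 -73.4   1.7] turn [0.009 0.012 0.003]
```

```bash
python3 -m crank '[0.5,-5,0.2,0.002,0.002,0, 0.5,-5,0.2,0.002,0.002,0, 0.5,-5,0.2,0.002,0.002,0, 0.5,-5,0.2,0.002,0.002,0, 0.5,-5,0.2,0.002,0.002,0, 0.5,-5,0.2,0.002,0.002,0, 0.5,-5,0.2,0.002,0.002,0, 0,0,0,0,0,0]'; python3 d.py -137 41 30
python3 - <<'E'
from rig import env
import cv2
g=env.grab_frame('side')['img'][100:260,230:430];cv2.imwrite('pics/sd5.png',cv2.resize(g,None,fx=3.7,fy=3.7,interpolation=cv2.INTER_CUBIC))
cv2.imwrite('pics/w5.png',env.grab_frame('wrist')['img'])
E
```

```text
time: 11.4
tool_pos: [0.5345, 0.0648, 0.0311]
tool_rot: [-3.137, -0.001, 3.037]
wrist_force: [1.0, 1.4, -0.7]
grip_width: 0.398
t 11.4 world [0.5345 0.0648 0.0311] rot [-3.137 -0.001  3.037] rack mm [-136.3   75.1   31.1] F [ 1.02  1.4  -0.69] grip 0.398
tool delta [  0.7 -34.1   1.3] turn [-0.005 -0.001  0.001]
```

View pics/sd5.png

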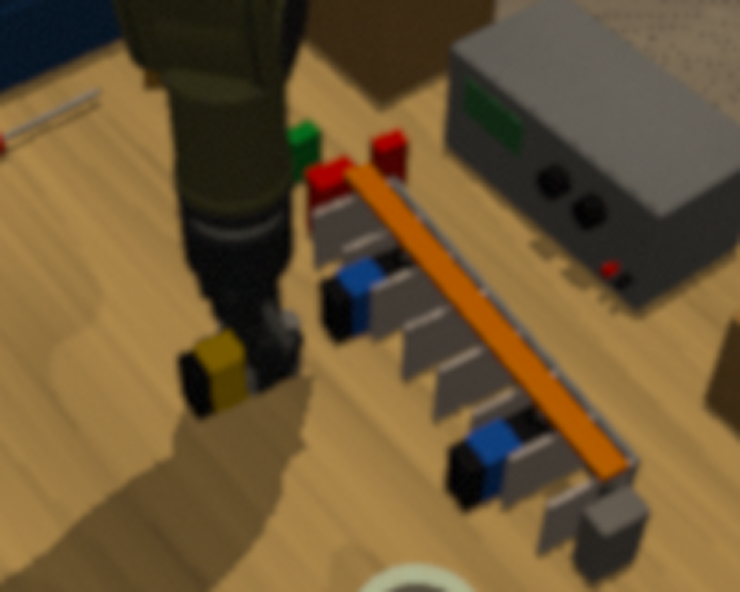

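View pics/w5.png

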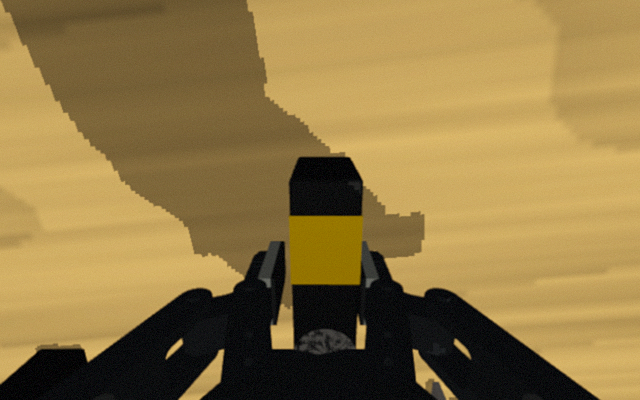

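The pack is square between the pads (band columns 290–363) against the right one. Continuing.

```bash
python3 -m crank '[0.3,-5,0.2,0.001,0.001,0, 0.3,-5,0.2,0.001,0.001,0, 0.3,-5,0.2,0.001,0.001,0, 0.3,-5,0.2,0.001,0.001,0, 0.3,-5,0.2,0.001,0.001,0, 0.3,-4,0.2,0.001,0.001,0, 0,-2,0,0,0,0, 0,0,0,0,0,0, 0,0,0,0,0,0]'; python3 d.py -137 41 30
```

```text
time: 12.25
tool_pos: [0.5308, 0.0366, 0.0309]
tool_rot: [-3.138, -0.003, 3.041]
wrist_force: [0.9, 4.7, 3.8]
grip_width: 0.394
t 12.25 world [0.5308 0.0366 0.0309] rot [-3.138 -0.003  3.041] rack mm [-137.    46.7   30.9] F [0.86 4.65 3.76] grip 0.394
tool delta [ 0.  -5.7  1. ] turn [-0.004 -0.003  0.006]
```

```bash
python3 -m crank '[0,-4,-0.3,0,0,0.002, 0,-3,0,0,0,0.002, 0,-1,0,0,0,0, 0,0,0,0,0,0]'; python3 d.py -137 41 30
python3 - <<'E'
from rig import env
import cv2
cv2.imwrite('pics/w6.png',env.grab_frame('wrist')['img'])
E
```

```text
time: 12.58
tool_pos: [0.5294, 0.0278, 0.031]
tool_rot: [-3.137, -0.005, 3.037]
wrist_force: [0.6, 3.4, 1.8]
grip_width: 0.4
t 12.5833 world [0.5294 0.0278 0.031 ] rot [-3.137 -0.005  3.037] rack mm [-137.5   37.8   31. ] F [0.59 3.44 1.79] grip 0.4
tool delta [-0.5  3.2  0.9] turn [-0.004 -0.005  0.002]
```

View pics/w6.png

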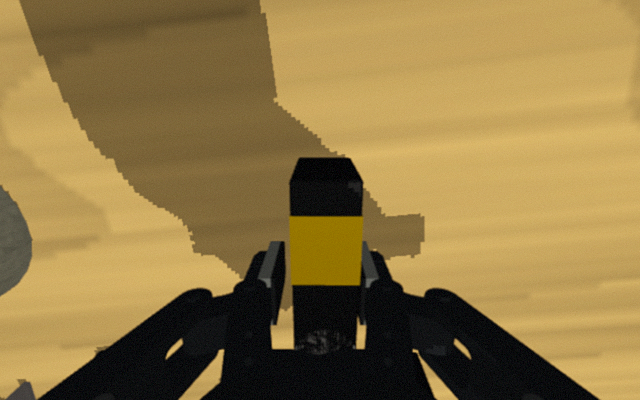

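```bash
python3 - <<'E'
from h import *
from rig import env
s=env.state();f=env.grab_frame('wrist');c=cam(f,s)
o=np.array([.6621,-.0243,0]);Q=Ro.from_euler('z',-.106).as_matrix()
F=lambda p,z:((onz(c,p,z)-o)@Q*1000).round(1)[:,:2].tolist()
print('band corners',F([(290,216),(362.5,216),(290,285),(363,285)],.05),'rear',F([(291,187),(362,187)],.05))
f=env.grab_frame('scene');c=cam(f)
cv2.imwrite('pics/s6.png',cv2.resize(f['img'][170:310,220:400],None,fx=4.2,fy=4.2,interpolation=cv2.INTER_CUBIC))
E
python3 d.py -137 41 30
```

```text
band corners [[-172.1, 26.8], [-172.2, 54.8], [-141.5, 26.0], [-141.7, 56.3]] rear [[-183.7, 27.5], [-183.8, 54.1]]
t 12.7333 world [0.5294 0.0278 0.0309] rot [-3.137 -0.005  3.037] rack mm [-137.5   37.8   30.9] F [1.45 3.04 2.46] grip 0.401
tool delta [-0.5  3.2  0.9] turn [-0.005 -0.005  0.002]
```

View pics/s6.png

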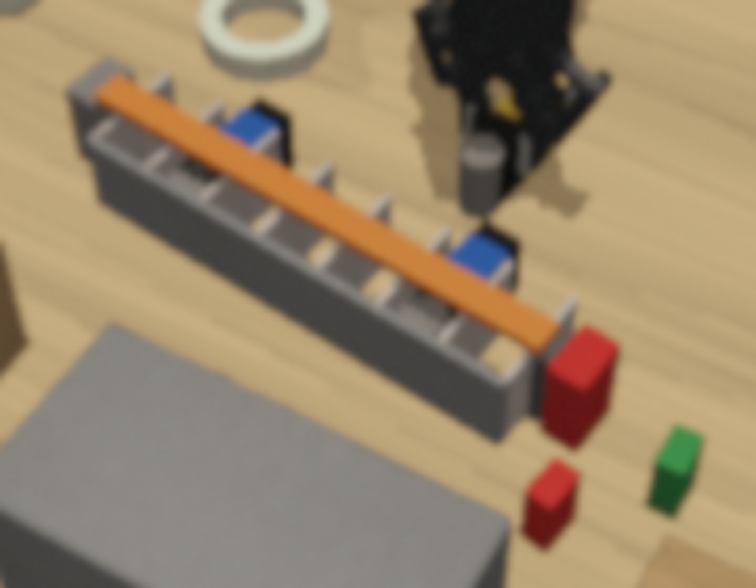

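```bash
python3 -m crank '[0,3,0,0,0,0, 0,3,0,0,0,0, 0,2,0,0,0,0, 0,1,0,0,0,0, 0,0,0,0,0,0]'; python3 d.py -137 43 30
python3 - <<'E'
from h import *
from rig import env
s=env.state();f=env.grab_frame('wrist');c=cam(f,s);im=f['img'];cv2.imwrite('pics/w7.png',im)
o=np.array([.6621,-.0243,0]);Q=Ro.from_euler('z',-.106).as_matrix()
F=lambda p,z:((onz(c,p,z)-o)@Q*1000).round(1)[:,:2].tolist()
m=mask(im,(20,150,90),(33,255,255));m[:,:250]=0;m[:,400:]=0
for v in(230,250,270):
    u=np.nonzero(m[v])[0];print(u.min(),u.max(),F([(u.min()-.5,v),(u.max()+.5,v)],.05))
E
```

```text
time: 13.15
tool_pos: [0.5269, 0.0312, 0.0296]
tool_rot: [-3.126, -0.012, 3.033]
wrist_force: [1.2, 0.6, 0.4]
grip_width: 0.399
t 13.15 world [0.5269 0.0312 0.0296] rot [-3.126 -0.012  3.033] rack mm [-140.4   40.9   29.6] F [1.2  0.61 0.36] grip 0.399
tool delta [-3.3  2.1 -0.5] turn [-0.016 -0.012 -0.002]
263 354 [[-169.4, 19.5], [-169.6, 55.2]]
281 353 [[-160.9, 26.2], [-161.0, 55.1]]
282 352 [[-152.0, 26.3], [-152.2, 54.9]]
```

```bash
python3 -m crank '[-1,3,0,-0.006,-0.004,0, -1,3,0,-0.006,-0.004,0, -1,2,0,-0.004,-0.004,0, 0,0,0,0,0,0, 0,0,0,0,0,0]'; python3 d.py -137 43 30
python3 - <<'E'
from h import *
from rig import env
s=env.state();f=env.grab_frame('wrist');c=cam(f,s);im=f['img'];cv2.imwrite('pics/w8.png',im)
o=np.array([.6621,-.0243,0]);Q=Ro.from_euler('z',-.106).as_matrix()
F=lambda p,z:((onz(c,p,z)-o)@Q*1000).round(1)[:,:2].tolist()
m=mask(im,(20,150,90),(33,255,255));m[:,:250]=0;m[:,400:]=0
for v in(250,270):
    u=np.nonzero(m[v])[0];print(u.min(),u.max(),F([(u.min()-.5,v),(u.max()+.5,v)],.05))
E
```

```text
time: 13.62
tool_pos: [0.5287, 0.0348, 0.0292]
tool_rot: [-3.136, -0.003, 3.03]
wrist_force: [-0.1, -0.7, 0.5]
grip_width: 0.402
t 13.6167 world [0.5287 0.0348 0.0292] rot [-3.136 -0.003  3.03 ] rack mm [-138.9   44.6   29.2] F [-0.11 -0.72  0.47] grip 0.402
tool delta [-1.9 -1.6 -0.8] turn [-0.006 -0.004 -0.006]
273 346 [[-160.1, 26.8], [-160.0, 55.9]]
275 350 [[-151.2, 27.1], [-151.1, 57.7]]
```

```bash
python3 -m crank '[0,2,0,0,0,0, 0,0,0,0,0,0]'; python3 -m crank '[0,0,0,0,0,0, 0,0,0,0,0,0, 0,0,0,0,0,0, 0,0,-10,0,0,0, 0,0,-15,0,0,0, 0,0,-15,0,0,0, 0,0,-15,0,0,0, 0,0,-10,0,0,0, 0,0,0,0,0,0]' 0.3;  python3 d.py -235 44 100
python3 - <<'E'
from h import *
from rig import env
s=env.state();f=env.grab_frame('wrist');cv2.imwrite('pics/w9.png',f['img'])
E
```

```text
time: 13.83
tool_pos: [0.5288, 0.0361, 0.0292]
tool_rot: [-3.135, -0.004, 3.029]
wrist_force: [0.4, -0.4, 0.0]
grip_width: 0.398
time: 14.58
tool_pos: [0.5306, 0.0418, 0.0993]
tool_rot: [3.141, -0.001, 3.034]
wrist_force: [0.1, 1.2, -0.0]
grip_width: 0.649
t 14.5833 world [0.5306 0.0418 0.0993] rot [ 3.141 -0.001  3.034] rack mm [-137.8   51.8   99.3] F [ 0.1   1.16 -0.01] grip 0.649
tool delta [97.2 -7.9 -0.6] turn [ 0.    -0.001 -0.001]
```

View pics/w9.png

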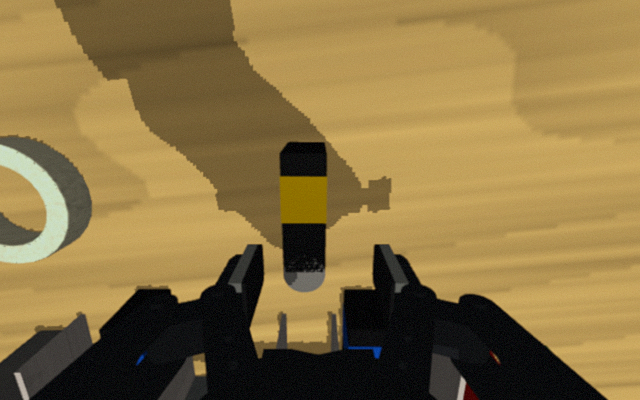

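The pack (280–327 columns) stands squarely before the bay between dividers (283,315) and (333,315); the blue pack is to the right. Measuring the alignment.

```bash
python3 - <<'E'
from h import *
from rig import env
s=env.state();f=env.grab_frame('wrist');c=cam(f,s);im=f['img']
o=np.array([.6621,-.0243,0]);Q=Ro.from_euler('z',-.106).as_matrix()
F=lambda p,z:((onz(c,p,z)-o)@Q*1000).round(1)[:,:2].tolist()
m=mask(im,(20,150,90),(33,255,255));m[:,:250]=0;m[:,400:]=0
for v in(185,200,215):
    u=np.nonzero(m[v])[0];print(u.min(),u.max(),F([(u.min()-.5,v),(u.max()+.5,v)],.05))
print('rear',F([(280,149),(326,149)],.05),'nose tip',F([(304,291)],.05))
print('dividers',F([(283,313),(333,313)],.06))
cv2.imwrite('pics/w9c.png',cv2.resize(im[130:350,250:370],None,fx=2.7,fy=2.7,interpolation=cv2.INTER_CUBIC))
E
```

```text
279 385 [[-166.9, 27.9], [-166.8, 92.4]]
253 357 [[-157.4, 11.6], [-157.3, 75.9]]
280 327 [[-147.6, 27.7], [-147.5, 57.6]]
rear [[-188.5, 29.6], [-188.5, 56.4]] nose tip [[-92.9, 42.1]]
dividers [[-83.2, 28.7], [-83.1, 61.3]]
```

View pics/w9c.png

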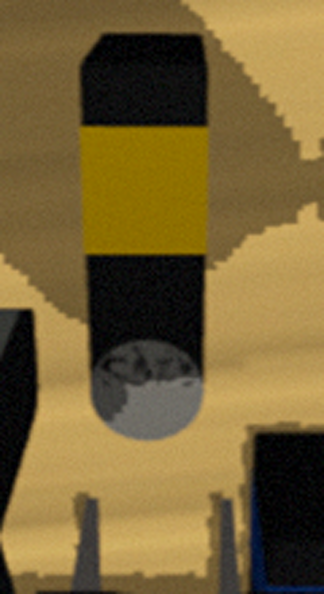

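Pack y ≈ 42.5, bay centre from the dividers ≈ 42.6, square. Now going behind the pack with closed fingers.

```bash
python3 -m crank '[12,-1.5,0,0,0,0, 14,-1.5,0,0,0,0, 14,-1.5,0,0,0,0, 14,-1.5,0,0,0,0, 14,-1.5,0,0,0,0, 14,-1,0,0,0,0, 0,0,0,0,0,0, 0,0,0,0,0,0]' -1;  python3 d.py -220 42.5 30
```

```text
time: 15.35
tool_pos: [0.4423, 0.0421, 0.094]
tool_rot: [-3.141, -0.008, 3.034]
wrist_force: [0.7, 0.2, 0.4]
grip_width: -0.004
t 15.35 world [0.4423 0.0421 0.094 ] rot [-3.141 -0.008  3.034] rack mm [-225.6   42.7   94. ] F [0.69 0.21 0.37] grip -0.004
tool delta [-6.1 -0.2 63.9] turn [-0.001 -0.008 -0.001]
```

```bash
python3 -m crank '[0,0,12,0,-0.004,0, 0,0,12,0,-0.004,0, 0,0,12,0,0,0, 0,0,12,0,0,0, 0,0,8,0,0,0, 0,0,4,0,0,0, 0,0,0,0,0,0]';  python3 d.py -200 42.5 30
python3 - <<'E'
from rig import env
import cv2
g=env.grab_frame('side')['img'][120:260,220:400];cv2.imwrite('pics/sd10.png',cv2.resize(g,None,fx=4.2,fy=4.2,interpolation=cv2.INTER_CUBIC))
E
```

```text
time: 15.93
tool_pos: [0.4512, 0.0428, 0.034]
tool_rot: [-3.142, 0.004, 3.034]
wrist_force: [-0.7, -0.7, 0.9]
grip_width: 0.002
t 15.9333 world [0.4512 0.0428 0.034 ] rot [-3.142  0.004  3.034] rack mm [-216.9   44.4   34. ] F [-0.65 -0.71  0.9 ] grip 0.002
tool delta [-16.8  -1.9   4.1] turn [-0.     0.004 -0.001]
```

View pics/sd10.png

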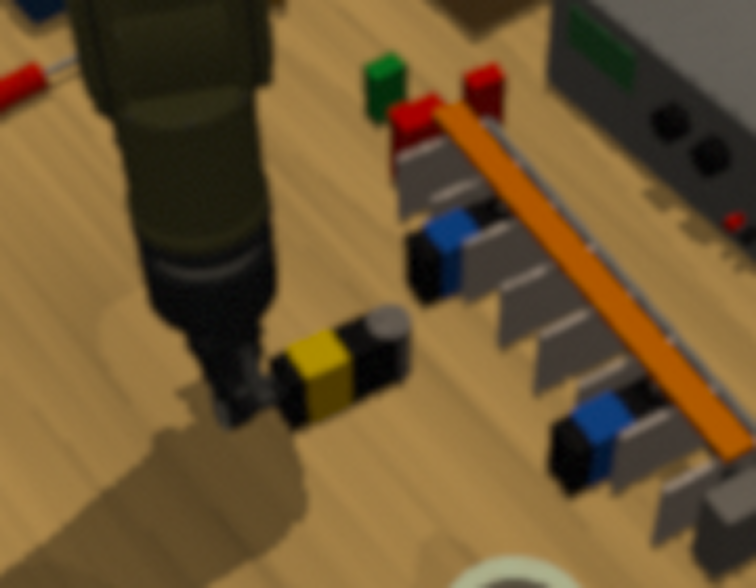

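```bash
python3 -m crank '[-5,-1,0.5,0,0,0, -5,-0.5,0.5,0,0,0, -5,0,0.5,0,0,0, -5,0,0,0,0,0, -5,0,0,0,0,0, -5,0,0,0,0,0, -5,0,0,0,0,0, -5,0,0,0,0,0, -5,0,0,0,0,0, 0,0,0,0,0,0]';  python3 d.py -100 42.5 30
python3 - <<'E'
from rig import env
import cv2
g=env.grab_frame('side')['img'][120:260,220:400];cv2.imwrite('pics/sd11.png',cv2.resize(g,None,fx=4.2,fy=4.2,interpolation=cv2.INTER_CUBIC))
E
```

```text
time: 16.82
tool_pos: [0.4948, 0.0365, 0.0328]
tool_rot: [3.141, -0.008, 3.032]
wrist_force: [0.1, 0.7, 0.0]
grip_width: -0.001
t 16.8167 world [0.4948 0.0365 0.0328] rot [ 3.141 -0.008  3.032] rack mm [-172.8   42.8   32.8] F [0.13 0.66 0.  ] grip -0.001
tool delta [-72.8  -0.    2.2] turn [ 0.001 -0.008 -0.004]
```

View pics/sd11.png

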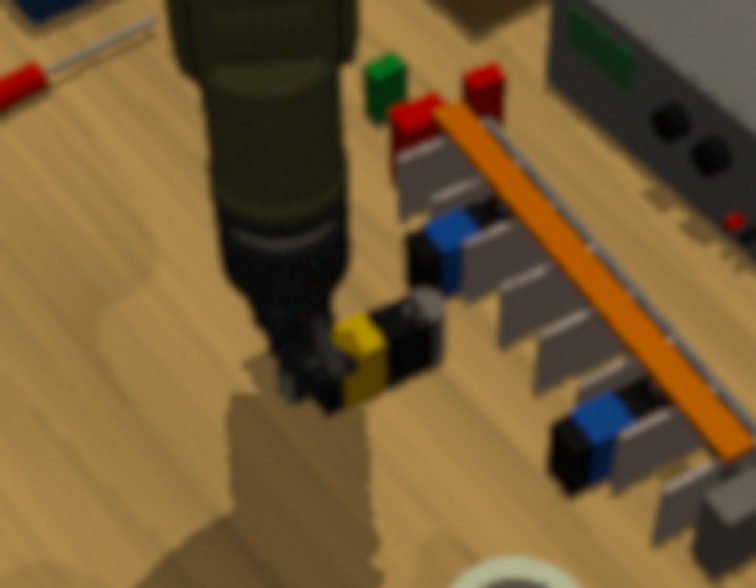

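```bash
python3 -m crank '[-5,0,0,0,-0.002,0, -5,0,0,0,-0.002,0, -5,0,0.3,0,-0.002,0, -5,0,0.3,0,-0.002,0, -5,0,0.3,0,0,0, -5,0,0.3,0,0,0, 0,0,0,0,0,0]';  python3 d.py -71 42.5 30
python3 - <<'E'
from rig import env
import cv2
g=env.grab_frame('side')['img'][120:260,220:400];cv2.imwrite('pics/sd12.png',cv2.resize(g,None,fx=4.2,fy=4.2,interpolation=cv2.INTER_CUBIC))
g=env.grab_frame('scene')['img'][170:310,220:400];cv2.imwrite('pics/sc12.png',cv2.resize(g,None,fx=4.2,fy=4.2,interpolation=cv2.INTER_CUBIC))
E
```

```text
time: 17.45
tool_pos: [0.5184, 0.0334, 0.0317]
tool_rot: [-3.137, -0.012, 3.036]
wrist_force: [-0.1, -0.5, -0.1]
grip_width: -0.004
t 17.45 world [0.5184 0.0334 0.0317] rot [-3.137 -0.012  3.036] rack mm [-149.    42.2   31.7] F [-0.08 -0.48 -0.1 ] grip -0.004
tool delta [-78.    0.3   0.7] turn [-0.004 -0.012  0.   ]
```

View pics/sd12.png

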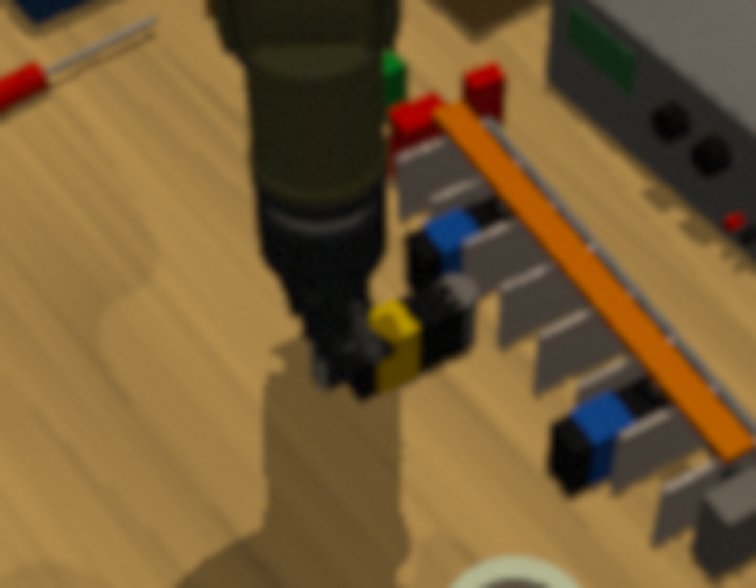

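View pics/sc12.png

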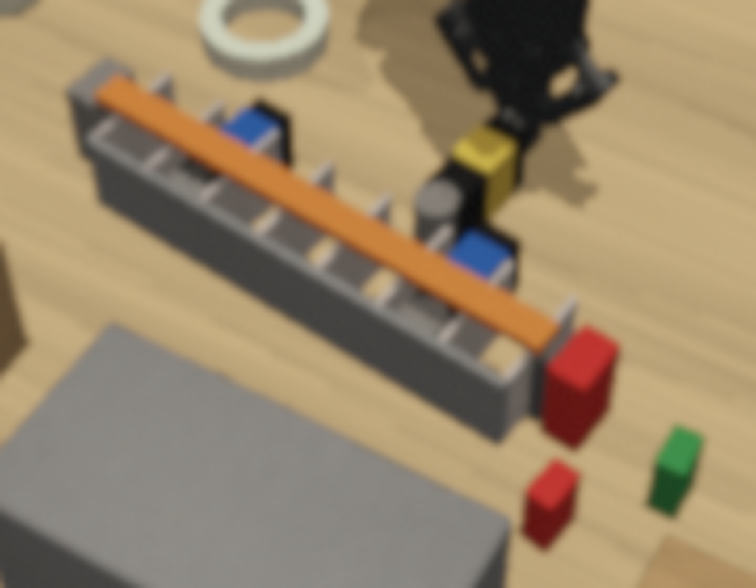

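```bash
python3 - <<'E'
from h import *
from rig import env
o=np.array([.6621,-.0243,0]);Q=Ro.from_euler('z',-.106).as_matrix()
c=cam(env.grab_frame('scene'))
fu=lambda p,a:(np.array(p)+.5)/4.2-.5+np.array(a)
print('band top centre, nose centre',((onz(c,fu([(486,152),(438,200)],(220,170)),.05)-o)@Q*1000).round(1).tolist())
c=cam(env.grab_frame('side'))
print(((onz(c,fu([(462,290)],(220,120)),.05)-o)@Q*1000).round(1).tolist())
E
```

```text
band top centre, nose centre [[-107.4, 44.0, 50.0], [-57.0, 42.8, 50.0]]
[[-51.1, 40.2, 50.0]]
```

Nose centre y ≈ 41–43 mm and bay centre ≈ 43 mm, so the pack is straight and entering. Continuing.

```bash
python3 -m crank '[-5,0,0.1,0,-0.002,0, -5,0,0.1,0,-0.002,0, -5,0,0.1,0,-0.002,0, -5,0,0.1,0,-0.002,0, -5,0,0.1,0,-0.002,0, -5,0,0.1,0,-0.002,0, -5,0,0.1,0,-0.002,0, -5,0,0.1,0,-0.002,0, 0,0,0,0,0,0]';  python3 d.py -71 42.5 30
python3 - <<'E'
from rig import env
import cv2
g=env.grab_frame('side')['img'][120:260,220:400];cv2.imwrite('pics/sd13.png',cv2.resize(g,None,fx=4.2,fy=4.2,interpolation=cv2.INTER_CUBIC))
E
```

```text
time: 18.4
tool_pos: [0.5428, 0.0297, 0.0306]
tool_rot: [-3.127, -0.023, 3.043]
wrist_force: [1.1, 0.3, -0.5]
grip_width: 0.003
t 18.4 world [0.5428 0.0297 0.0306] rot [-3.127 -0.023  3.043] rack mm [-124.3   41.1   30.6] F [ 1.06  0.25 -0.49] grip 0.003
tool delta [-53.3   1.   -0.7] turn [-0.015 -0.023  0.007]
```

View pics/sd13.png

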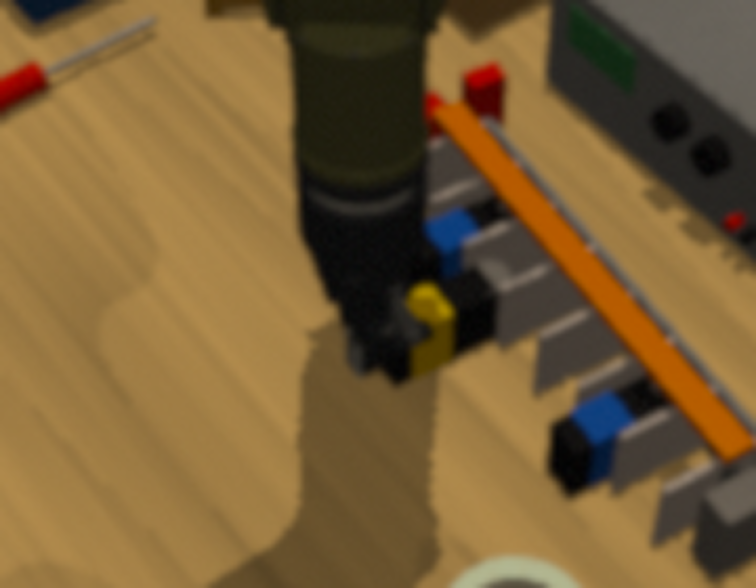

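The nose is entering the third bay at (495,270). Continuing with a tilt correction.

```bash
python3 -m crank '[-5,0.2,0,-0.003,-0.006,0.002, -5,0.2,0,-0.003,-0.006,0.002, -5,0.2,0,-0.003,-0.006,0.001, -5,0.2,0,-0.003,-0.006,0.001, -5,0,0,-0.002,-0.004,0, -5,0,0,-0.002,-0.004,0, -5,0,0,0,-0.003,0, -5,0,0,0,-0.003,0, 0,0,0,0,0,0]';  python3 d.py -71 42.5 30
```

```text
time: 19.2
tool_pos: [0.5701, 0.0268, 0.0298]
tool_rot: [-3.136, -0.007, 3.041]
wrist_force: [-1.0, 0.0, -0.5]
grip_width: -0.001
t 19.2 world [0.5701 0.0268 0.0298] rot [-3.136 -0.007  3.041] rack mm [-96.9  41.   29.8] F [-0.99  0.03 -0.51] grip -0.001
tool delta [-25.9   1.3  -0.3] turn [-0.006 -0.007  0.005]
```

```bash
python3 -m crank '[-5,0.2,0,-0.001,-0.004,0.001, -5,0.2,0,-0.001,-0.004,0.001, -5,0.2,0,-0.001,-0.004,0.001, -5,0,0,-0.001,-0.004,0, -4,0,0,0,-0.003,0, 0,0,0,0,0,0]';  python3 d.py -71 42.5 30
python3 - <<'E'
from rig import env
import cv2
g=env.grab_frame('side')['img'][120:260,250:430];cv2.imwrite('pics/sd14.png',cv2.resize(g,None,fx=4.2,fy=4.2,interpolation=cv2.INTER_CUBIC))
E
```

```text
time: 19.7
tool_pos: [0.588, 0.0249, 0.0295]
tool_rot: [-3.135, 0.001, 3.039]
wrist_force: [0.6, -0.3, 0.9]
grip_width: 0.002
t 19.7 world [0.588  0.0249 0.0295] rot [-3.135  0.001  3.039] rack mm [-78.9  41.1  29.5] F [ 0.55 -0.26  0.89] grip 0.002
tool delta [-7.9  1.4 -0.5] turn [-0.006  0.001  0.004]
```

View pics/sd14.png

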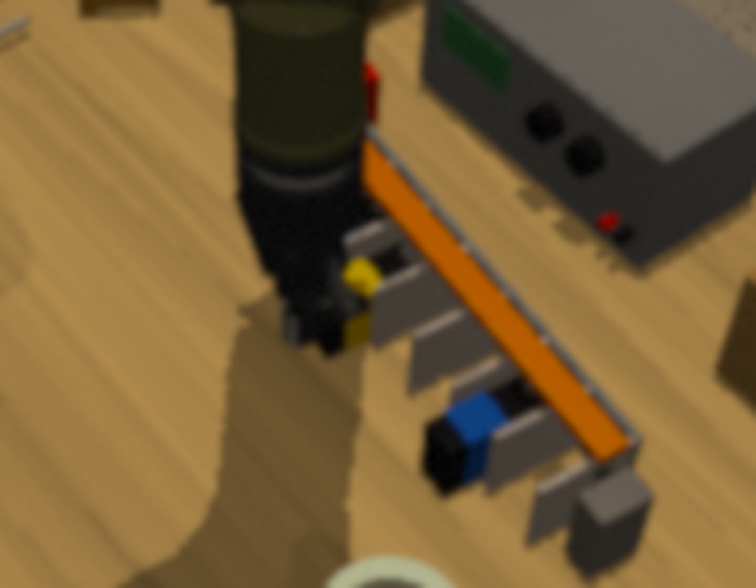

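```bash
python3 -m crank '[-4,0.3,0,0,0,0.001, -4,0.3,0,0,0,0.001, 0,0,0,0,0,0]';  python3 d.py -71 42.5 30; python3 -m crank '[-3,0,0,0,-0.002,0, -3,0,0,0,-0.002,0]';  python3 d.py -71 42.5 30
```

```text
time: 20.0
tool_pos: [0.5941, 0.0245, 0.0293]
tool_rot: [-3.134, -0.003, 3.038]
wrist_force: [0.6, 0.4, 0.3]
grip_width: -0.0
t 20.0 world [0.5941 0.0245 0.0293] rot [-3.134 -0.003  3.038] rack mm [-72.8  41.3  29.3] F [0.59 0.39 0.34] grip -0.0
tool delta [-1.8  1.2 -0.7] turn [-0.008 -0.003  0.002]
time: 20.17
tool_pos: [0.5957, 0.0242, 0.029]
tool_rot: [-3.131, -0.007, 3.038]
wrist_force: [-13.3, 1.2, 10.2]
grip_width: 0.0
t 20.1667 world [0.5957 0.0242 0.029 ] rot [-3.131 -0.007  3.038] rack mm [-71.2  41.2  29. ] F [-13.29   1.21  10.21] grip 0.0
tool delta [-0.2  1.3 -1. ] turn [-0.01  -0.007  0.003]
```

Force jumped to 13 N with the tool at rack x = −71 mm, so the pack is at the back plate. Backing straight off.

```bash
python3 -m crank '[-1,0,0,0,0,0, 0,0,0,0,0,0, 3,0,0,0,0,0, 5,0,0,0.003,0,0, 10,0,0,0.003,0,0, 12,0,0,0,0,0, 12,0,0,0,0,0, 12,0,-5,0,0,0, 12,0,-15,0,0,0, 10,0,-20,0,0,0, 0,0,-20,0,0,0, 0,0,-20,0,0,0, 0,0,0,0,0,0, 0,0,0,0,0,0]';  python3 d.py -71 42.5 30
python3 - <<'E'
from rig import env
import cv2
g=env.grab_frame('side')['img'][120:260,250:430];cv2.imwrite('pics/sd15.png',cv2.resize(g,None,fx=4.2,fy=4.2,interpolation=cv2.INTER_CUBIC))
g=env.grab_frame('scene')['img'];cv2.imwrite('pics/sc15f.png',g)
g=g[170:310,220:400];cv2.imwrite('pics/sc15.png',cv2.resize(g,None,fx=4.2,fy=4.2,interpolation=cv2.INTER_CUBIC))
cv2.imwrite('pics/w15.png',env.grab_frame('wrist')['img'])
E
```

```text
time: 21.33
tool_pos: [0.5244, 0.0339, 0.1124]
tool_rot: [-3.13, 0.011, 3.037]
wrist_force: [0.5, 0.3, 0.5]
grip_width: 0.0
t 21.3333 world [0.5244 0.0339 0.1124] rot [-3.13   0.011  3.037] rack mm [-143.1   43.3  112.4] F [0.47 0.25 0.48] grip 0.0
tool delta [-71.2   0.1  83.2] turn [-0.012  0.011  0.001]
```

View pics/sd15.png

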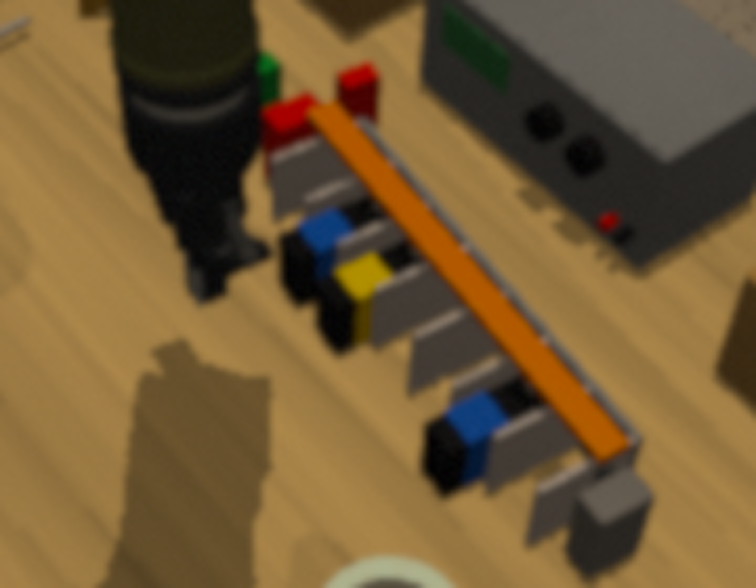

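View pics/sc15.png

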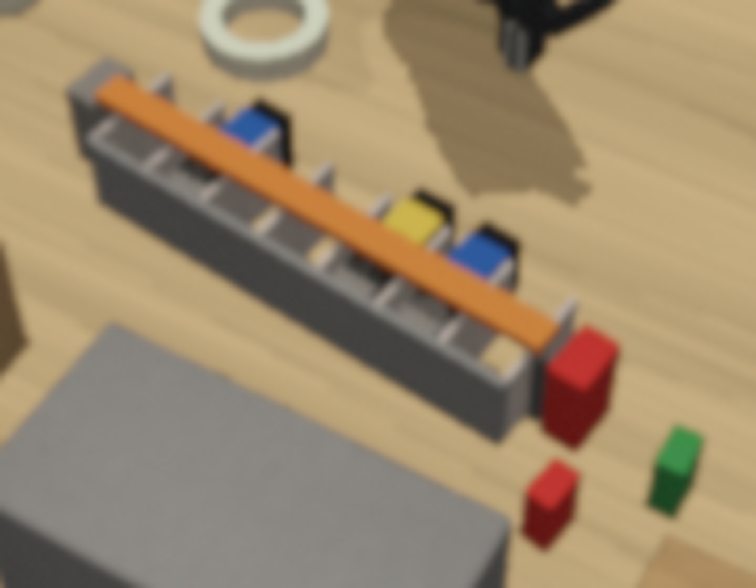

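View pics/w15.png

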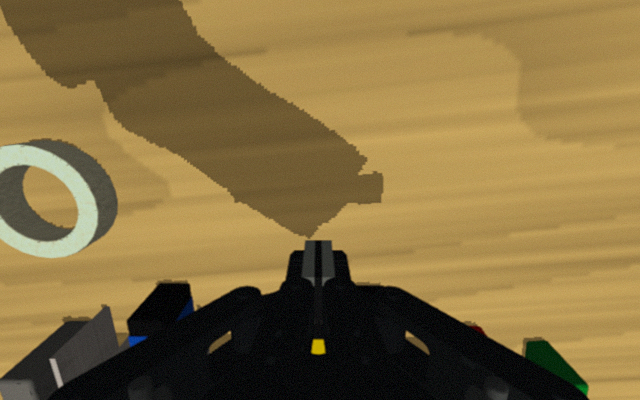

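Side view: bays from red show empty, blue (325,230), yellow (365,275), and the other blue (475,415) in bay 6. The rears line up. A numerical check before handing in:

```bash
python3 - <<'E'
from h import *
from rig import env
o=np.array([.6621,-.0243,0]);Q=Ro.from_euler('z',-.106).as_matrix()
c=cam(env.grab_frame('side'));fu=lambda p,a:(np.array(p)+.5)/4.2-.5+np.array(a)
print('rear bottom corners b,yellow,c (x expect -60)',((onz(c,fu([(303,303),(343,353),(447,494)],(250,120)),0)-o)@Q*1000).round(1)[:,:2].tolist())
for n in('side','scene'):
    f=env.grab_frame(n);c=cam(f);m=mask(f['img'],(22,120,80),(33,255,255))
    k,l,st,cc=cv2.connectedComponentsWithStats(m)
    for i in range(1,k):
        if st[i][4]>15:
            X=((onz(c,[cc[i]],.05)[0]-o)@Q*1000)
            if abs(X[0])<120 and abs(X[1])<160: print(n,st[i][4],'band ~top centre',X.round(1))
c=cam(env.grab_frame('scene'));print('yellow top corners scene',((onz(c,fu([(412,200),(445,217),(410,247),(384,229)],(220,170)),.05)-o)@Q*1000).round(1)[:,:2].tolist())
a=cv2.imread('pics/scene0.png');b=cv2.imread('pics/sc15f.png')
d=(cv2.absdiff(a,b).max(2)>40).astype('uint8');k,l,st,cc=cv2.connectedComponentsWithStats(d);print([(s.tolist()) for s in st[1:] if s[4]>25])
E
```

```text
rear bottom corners b,yellow,c (x expect -60) [[-53.5, 76.7], [-52.9, 26.6], [-55.9, -100.3]]
side 108 band ~top centre [-29.9  41.5  50. ]
scene 96 band ~top centre [-36.9  40.1  50. ]
yellow top corners scene [[-47.7, 30.1], [-48.3, 54.1], [-16.9, 50.9], [-19.1, 30.1]]
[[425, 0, 40, 47, 426], [327, 30, 12, 6, 49], [341, 35, 39, 11, 89], [307, 38, 77, 180, 6948], [577, 50, 63, 114, 2587], [416, 125, 148, 97, 2802], [355, 201, 29, 37, 578], [314, 215, 15, 13, 110], [555, 221, 20, 10, 43], [308, 233, 6, 8, 37]]
```

```bash
python3 -c "
from rig import env
print(env.finish_job()); print(env.state()['time'])"
```

```text
the job is handed in; nothing more can be done
None
the job is handed in; nothing more can be done
```

The job is handed in at about 21.5 s, with no verdict reported. The last checks show the yellow-banded pack home in the third bay from the red end.

- **Bar:** I ran a closed fingertip along the orange bar from the red post over bays 1 and 2, with wrist readings of about 3–5 N. It then rested about 1 s on the third bay at rack y ≈ 43–46 mm.
- **Pack:** I slid the yellow pack sideways between loosely set pads to y ≈ 42.5 mm, with the bay centre measured at about 42.6 mm. I then pushed it in from behind with closed fingers until the force jumped to 13 N at the expected home position, and backed off clear.

**Last checks:**
- The pack's rear lines up with the blue packs' rears: −52.9 mm against −53.5 and −55.9 mm in the same view.
- Its centre is at y ≈ 40–42 mm, and it is straight and upright.
- In the scene picture, only the pack, the arm and shadows differ from the start, so the blue packs and other things appear unmoved.

**Disagreement:** the side view put all three rears about 4–7 mm deeper than the nominal −60 mm. The shift is common to all three packs, so I took it as calibration and pixel bias.

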